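# Index the charger carousel to the next cell and switch on

## Robot

A 6-joint arm with a two-finger parallel gripper is mounted at the origin on the work surface. World frame = base frame: x ahead of the robot, y to its left, z up, the work surface at z = 0. Lengths are in mm, angles in rad, forces in N, time in s.
With the tool pointing down it reaches from about 275 to 1000 mm from the base axis. Payload 8.4 kg.
Tool frame: the origin (TCP) lies at the very end of the fingers, on their centre line; the grasp point (between the pads) lies 19 mm behind it; z points along the fingers, x is the direction in which the jaws open and shut, and the axes are right-handed (so a half turn about z gives the same grasp; the last joint's range is limited). The gripper opens to 85 mm and grips with 20 to 120 N. Pads are 22 mm wide; open, the fingers measure 114 mm over their backs; the gripper's body (76 mm by 85 mm) begins 54 mm behind the grasp point. The pads swing forward as they close: fully open they stand 13 mm farther back than shut.
Start: joints at [1.263, 0.353, 1.633, -0, 1.155, -0.002], TCP at [188.159, 596.007, 231.281] pointing down, gripper open.
Joint ranges: [-2.63, 2.63], [-0.92, 2.1], [0.06, 2.66], [-1.3, 4.44], [0, 2.69], [-3.02, 3.02]. Speed limits (rad/s): [2.22, 2.22, 2.79, 3.14, 3.14, 3.14].

## Interface

Orientations are given as [roll, pitch, yaw] about the fixed x, y, z axes, in that order (R = Rz(yaw) Ry(pitch) Rx(roll)).
In Python, from rig import r gives the robot as it stands.
- The arm moves only by the tool arm_command, never from a script. Its argument "targets" is a list of rows, each a list of 6 numbers: the shift along the tool's x, y, z in m, then the turn, a rotation vector about the tool's x, y, z in rad. A call has 1 to 20 rows; each row shifts and turns the commanded pose from where the row before left it, along the tool's axes as they then stand; what a row does not reach is not made up. A row lasts 1/12 s, in which the tool goes at most 41.7 mm and 7.16 degrees, less where a joint would pass 70% of its speed; a pose out of reach is approached as far as the arm can. A call is refused whole if a number of a shift passes 0.0417 or a number of a turn 0.125, either way. A call with a gripper value outside its range is refused whole. "fingers" is the finger opening in m, from 0 to 0.0854, set as the call begins (left out, the last holds). The fingers move at their own pace and stop on an object; "squeeze" is the grip in N (left out, the last holds). Time passes only in rows, so rows that do not move let the fingers close. It gives the time, the measured TCP pose, the force and the opening at its end, in the units of the state.
- r.sense(): the state, without advancing time (a new reading comes with each control period).
- r.grab_frame(name): name is "scene" or "side" or "wrist"; returns a dict with "image" (420x560x3 uint8, blue, green, red), "fx", "fy", "cx", "cy" (pixels), "xyz" and "orientation" of the camera in the world. Camera axes: x right, y down, z forward; pixel columns grow to the right and rows downward; lengths in mm; the calibration is good to about 2 mm. A picture is of the moment at which its call begins. There is no depth.
- r.sign_off(): hands the job in, once; it reports no verdict.
The state is a dict: "clock": time; "qpos": joint angles; "qvel": joint speeds; "joint_efforts": joint torques, N m; "eef_pos": TCP position; "tcp_rot": TCP orientation; "contact_force": force on the tool from outside, world axes, zero at the start; "wrist_torque": the same for the moment, N m; "opening": opening from 0.0 (shut) to 1.0 (fully open).
Only numpy, scipy, OpenCV 4.12 (cv2) and the standard library are available. Lean on these libraries where they do the work, as an engineer would, in place of code of your own. Each camera call takes 0.05 s, during which the arm holds its last target.

## Task

The next cell is due on charge. With light fingertip pressure and without gripping anything, press the carousel's orange indexing plunger in, turn the carousel one hole counter-clockwise (seen from above) with it held in, and let the plunger spring back up into that hole; only then push the charger's chrome toggle fully down to switch on. Leave the heat sink, the loose knob and the two lugs where they lie.

Things in the scene. Friction and masses are not known exactly. Their poses are not given: they have to be found in the camera images.
- charger: fixed grey bench charger. Origin at shelf level on the carousel's upright axis; x points back to its housing, y to the left seen from the front. Round base 260 mm across, steel index plate on it. Housing 250 mm wide, 147 mm high, from x = 100 mm back, front plate leaning back 8 degrees; a black contact arm 24 mm wide reaches forward from it at y = 0 to x = 30 mm, up to 127 mm high
- carousel_axis (a point): fixed point on the carousel's upright axis, at the index plate's top, 34 mm above the shelf. The carousel is a 144 mm aluminium disc with a red tray insert and six green upright cells (out to 58 mm from the axis, up to 103 mm above the shelf); a radial ear on it carries the plunger, 105 mm from the axis
- carousel (a joint): turn of the carousel, rad: 0 at the start, growing counter-clockwise seen from above. Six holes 60 degrees apart: the next is at 1.047. Locked (0.005 rad of play) while the plunger is up in a hole; turns with light friction (about 1 N at the plunger) while it is pressed in
- next_hole (a point): fixed: centre of the hole to turn to, on the index plate's top, 105 mm from the carousel axis, 150 degrees counter-clockwise from the charger's x axis, 34 mm above the shelf; the plunger's axis must come over it. The plunger begins one hole clockwise of it, at 90 degrees
- plunger (a joint): how far the plunger is pressed down, m: 0 = up in a hole, 0.012 = fully in. The pin leaves the hole at 0.0075; let go between holes, it stays at about 0.0075. Spring: 4 N to start, 10 N fully in. The pin's round nose finds a hole from up to about 3 mm off when it is let up there
- plunger_top (a point): centre of the top of the plunger's flat orange cap, moves with it. Cap 29 mm across, 73 mm above the shelf when up, 12 mm above the dark guard collar (42 mm across) round it; level with the collar when fully in. A fingertip that presses it in can drag it round by friction
- plunger_cap: the same cap; origin 13 mm below its top, on its axis
- toggle (a joint): chrome toggle on the right of the front plate, rad: 0 = up (off), 0.7 = fully down (on). Over-centre spring: about 2 N square to the lever at its tip starts it (up to 6 N pressing straight down); past half-way it snaps on by itself
- toggle_tip (a point): centre of the round end (12 mm across) of the toggle, 37 mm from its pivot. Off, it points forward (the charger's -x) and up at 28 degrees; on, forward and down at 12 degrees, where the tip is 25 mm lower and 4 mm farther forward. Pushed down from above it goes over
- heat_sink: loose grey finned aluminium heat sink block, 60 x 40 x 32 mm, origin under its centre; not to be moved
- knob: loose blue nylon knob, 34 mm across, 20 mm high, origin under its centre; not to be moved
- lug_a: loose tinned copper lug lying flat, 52 mm long, 23 mm wide, 13 mm high, origin at its underside; not to be moved
- lug_b: a second lug like the first; not to be moved
- toggle_pivot (a point): fixed: the toggle's pivot, on the right of the front plate, 80 mm to the right of the carousel axis, 106 mm behind it (the charger's +x) and 105 mm above the shelf

How it is judged:
By the outcome, as a careful person would: the job done as asked, in the order asked, and still so for the second after the job is handed in, with the robot touching nothing.
It also fails if it takes over 42 s, if anything falls off the work surface, if the arm or the gripper's body presses on something with over 40 N, if the wrist force passes 120 N, or if a joint passes its speed limit or range.

## Working session

There is one attempt and no reset: what is moved stays moved. The work goes in short steps, Python scripts to look and compute and a tool call to move; the robot and the scene stay as the last step left them, time stands still between calls to the robot, and variables do not carry over. Pictures are saved under pics/ and viewed, and the job is handed in when it is done.

Besides the shell and the picture viewer there is one more tool, called as name([rows], argument=value, ...), one row to a line, values as JSON. arm_command: Moves the arm, as the interface text tells. Its arguments: {"type":"object","properties":{"targets":{"type":"array"},"fingers":{"type":"number"},"squeeze":{"type":"number"}},"required":["targets"]}

```bash
mkdir -p pics; ls; python3 - <<'E'
from rig import r
import cv2,json
s=r.sense();print(s)
for n in ["scene","side","wrist"]:
    f=r.grab_frame(n);cv2.imwrite(f"pics/{n}0.png",f["image"]);print(n,{k:v for k,v in f.items() if k!="image"})
E
```

```text
pics
{'clock': 0.0, 'qpos': array([ 1.26260573e+00,  3.53685513e-01,  1.63416960e+00,  1.97298362e-05,
        1.15518096e+00, -2.44051596e-03]), 'qvel': array([-1.02537114e-03, -5.19956492e-04, -7.13638568e-06,  1.69796286e-03,
        2.06196735e-03,  4.36012372e-04]), 'joint_efforts': array([-3.82243685e-03, -6.05241537e+01, -3.42068052e+01, -1.21925900e-04,
        9.15923476e-03, -2.35749093e-05]), 'eef_pos': array([187.99899725, 595.53770065, 230.52316623]), 'tcp_rot': array([-3.14157109e+00,  1.44337696e-03,  1.26503828e+00]), 'contact_force': array([ 1.20990837, -0.46849107,  0.3502627 ]), 'wrist_torque': array([ 0.04762889, -0.01539536, -0.03085481]), 'opening': 1.0030523419686257}
scene {'fx': 382.22051881490637, 'fy': 382.22051881490637, 'cx': 281.18825969756983, 'cy': 216.2669842201313, 'xyz': array([1027.81932747,  -22.15607722,  594.91019331]), 'orientation': array([-2.41298756, -0.00960483,  1.62198248])}
side {'fx': 510.7112823932084, 'fy': 510.7112823932084, 'cx': 285.6304504645541, 'cy': 201.98321173759996, 'xyz': array([235.24187553, 566.25483527, 797.41210918]), 'orientation': array([-2.34915656e+00,  3.27957623e-05, -2.65849239e+00])}
wrist {'fx': 305.684329832093, 'fy': 305.684329832093, 'cx': 276.9475551913538, 'cy': 210.29951326887974, 'xyz': array([113.38370697, 619.36725381, 373.19759688]), 'orientation': array([2.82807700e+00, 1.99185952e-03, 1.26517573e+00])}
```

View pics/scene0.png

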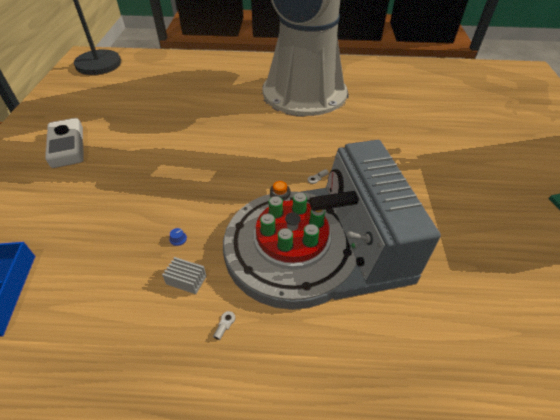

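View pics/side0.png

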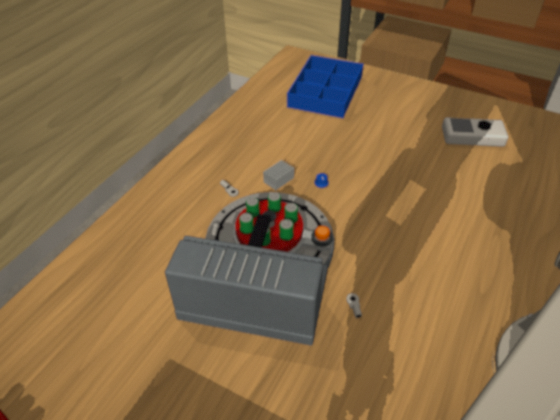

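View pics/wrist0.png

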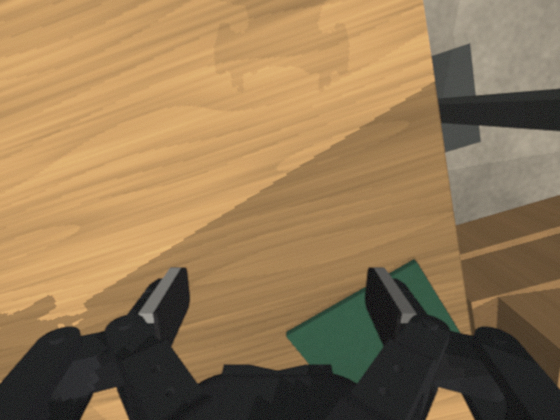

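```bash
python3 - <<'E'
import cv2
a=cv2.imread('pics/scene0.png')[135:305,210:410];cv2.imwrite('pics/sc_z.png',cv2.resize(a,None,fx=4,fy=3.5,interpolation=2)) 
a=cv2.imread('pics/side0.png')[180:280,200:345];cv2.imwrite('pics/si_z.png',cv2.resize(a,None,fx=5,fy=5,interpolation=2))
E
```

```text
(no output)
```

View pics/sc_z.png

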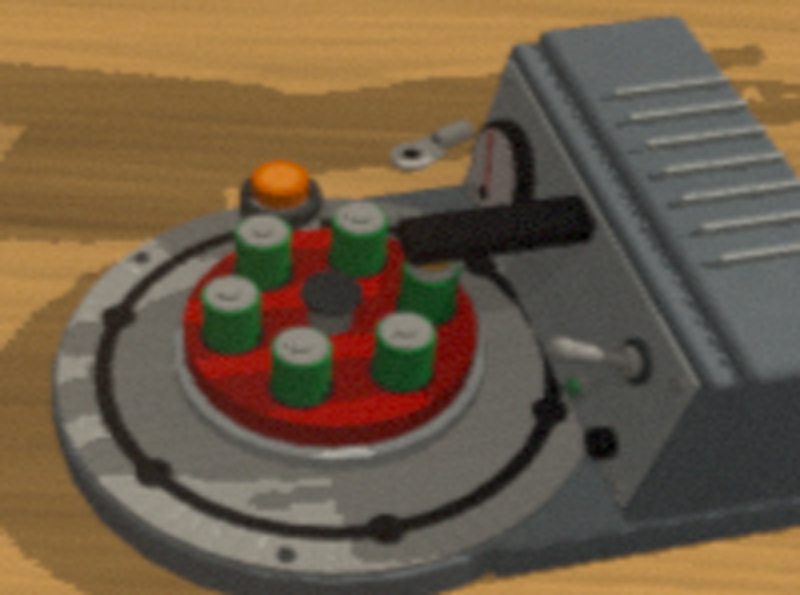

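View pics/si_z.png

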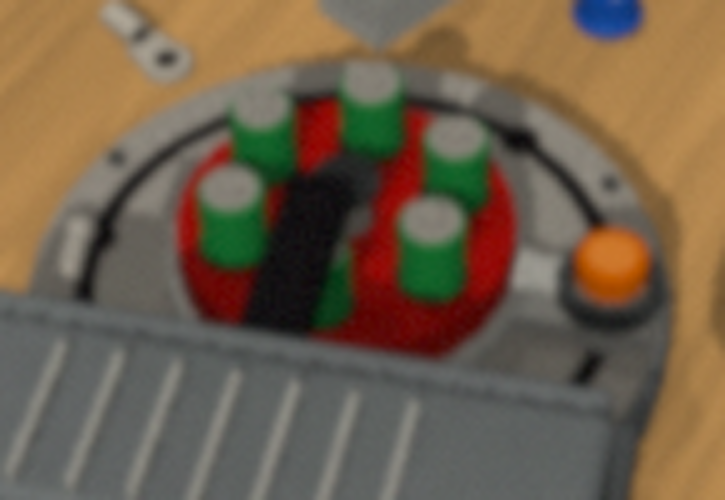

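```bash
cat > h.py <<'E'
import numpy as np
from scipy.spatial.transform import Rotation as R
from scipy.optimize import least_squares
C={'scene':dict(f=382.2205,c=(281.188,216.267),p=np.array([1027.819,-22.156,594.910]),o=[-2.41298756,-0.00960483,1.62198248]),
'side':dict(f=510.7113,c=(285.630,201.983),p=np.array([235.242,566.255,797.412]),o=[-2.34915656,3.27957623e-05,-2.65849239])}
def ray(c,u,v,C=C):
    k=C[c];d=R.from_euler('xyz',k['o']).apply([(u-k['c'][0])/k['f'],(v-k['c'][1])/k['f'],1]);return k['p'],d/np.linalg.norm(d)
def plane(c,u,v,z):
    p,d=ray(c,u,v);return p+d*(z-p[2])/d[2]
def tri(a,b):
    A=0;B=0
    for p,d in (a,b):
        M=np.eye(3)-np.outer(d,d);A=A+M;B=B+M@p
    x=np.linalg.solve(A,B);return x,[np.linalg.norm((np.eye(3)-np.outer(d,d))@(x-p)) for p,d in (a,b)]
S=lambda u,v:(210+u/4,135+v/3.5)
D=lambda u,v:(200+u/5,180+v/5)
E
python3 - <<'E'
from h import *
np.set_printoptions(precision=1,suppress=True)
obs=[('scene',*S(*q),a) for q,a in [((120,316),150),((153,472),210),((387,530),270),((549,409),330)]]  
obs=[('scene',*S(120,316)),('scene',*S(153,472)),('scene',*S(387,530)),('scene',*S(549,409)),('side',*D(521,138)),('side',*D(104,236))]
P=[plane(*o,34)[:2] for o in obs]
print(np.array(P))
# holes: scene150,210,270,330 ; side 150 and 270?
P=np.array(P)
for idx,ang in [([0,1,2,3],[150,210,270,330])]:
    th=np.radians(ang)
    def res(x): return (np.stack([x[0]+105*np.cos(x[2]+th),x[1]+105*np.sin(x[2]+th)],1)-P[idx]).ravel()
    s=least_squares(res,[P[:,0].mean(),P[:,1].mean(),1.5]);print(s.x,np.degrees(s.x[2]),s.fun)
x=s.x
def ch(w): 
    d=np.array(w[:2])-x[:2];c,sn=np.cos(x[2]),np.sin(x[2]);return c*d[0]+sn*d[1],-sn*d[0]+c*d[1]
print([ch(p) for p in P])
cap=tri(ray('scene',*S(282,176)),ray('side',*D(612,252)));print('cap',cap,ch(cap[0]))
print('cap planes',ch(plane('scene',*S(282,176),73)),ch(plane('side',*D(612,252),73)))
print('tip', plane('scene',*S(563,348),105+37*np.sin(np.radians(28))),ch(plane('scene',*S(563,348),122.4)), 'expect',106-37*np.cos(np.radians(28)),-80)
print('pivot',ch(plane('scene',*S(632,358),105)))
w=lambda X,Y:(x[0]+X*np.cos(x[2])-Y*np.sin(x[2]),x[1]+X*np.sin(x[2])+Y*np.cos(x[2]))
for n,q in dict(plunger=(0,105),next=(105*np.cos(np.radians(150)),52.5),tip=(73.3,-80),tipon=(69.8,-80)).items(): print(n,w(*q))
E
```

```text
[[ 555.6 -120.3]
 [ 656.3  -93.4]
 [ 683.9    8.9]
 [ 607.1   82.1]
 [ 552.5 -122.6]
 [ 677.5    6.2]]
[581.7 -19.3   1.8] 105.51406552591266 [-0.1 -0.7  0.3  0.5 -1.  -0.1  0.8  0.3]
[(np.float64(-90.32396019204928), np.float64(52.19586812531155)), (np.float64(-91.35285224443226), np.float64(-52.08989458785008)), (np.float64(-0.13832184782323154), np.float64(-105.99468180262603)), (np.float64(90.88246688535875), np.float64(-51.6112917343968)), (np.float64(-91.71739721510922), np.float64(55.80508086417226)), (np.float64(-1.065983470877871), np.float64(-99.11179592260875))]
cap (array([478.9, -47.5,  72.4]), [np.float64(1.238024090490983), np.float64(1.2380240904909414)]) (np.float64(0.32848763711097106), np.float64(106.649712475036))
cap planes (np.float64(0.7980260260642673), np.float64(104.64509180723027)) (np.float64(-0.43637931523801754), np.float64(107.41835896706068))
tip [638.5  73.4 122.4] (np.float64(74.14111982196965), np.float64(-79.58248244945206)) expect 73.3309390642197 -80
pivot (np.float64(107.09565232488671), np.float64(-78.41479300261746))
plunger (np.float64(480.5319405186051), np.float64(-47.39090279397594))
next (np.float64(555.4413023562813), np.float64(-120.967988283088))
tip (np.float64(639.1855198730977), np.float64(72.72126044525515))
tipon (np.float64(640.1216821260361), np.float64(69.34878357562754))
```

arm_command([
  [0, 0, 0, 0, 0, 0.12],
  [0, 0, 0, 0, 0, 0.12],
  [0, 0, 0, 0, 0, 0.12],
  [0, 0, 0, 0, 0, 0.12],
  [0, 0, 0, 0, 0, 0.12],
  [0, 0, 0, 0, 0, 0.12],
  [0, 0, 0, 0, 0, 0.12],
  [0, 0, 0, 0, 0, 0.12],
  [0, 0, 0, 0, 0, 0.12],
  [0, 0, 0, 0, 0, 0.12],
  [0, 0, 0, 0, 0, 0.12],
  [0, 0, 0, 0, 0, 0.12],
  [0, 0, 0, 0, 0, 0.12],
  [0, 0, 0, 0, 0, 0.12],
  [0, 0, 0, 0, 0, 0.12],
  [0, 0, 0, 0, 0, 0.12],
  [0, 0, 0, 0, 0, 0.12],
], fingers=0, squeeze=20)

```text
clock: 1.57
eef_pos: [188.1, 595.8, 231.0]
tcp_rot: [3.141, -0.0, -0.781]
contact_force: [-0.1, 0.7, 0.4]
opening: -0.0
```

arm_command([
  [0.01, 0.004, 0, 0, 0, 0],
  [0.038, 0.0148, 0, 0, 0, 0],
  [0.038, 0.0148, 0, 0, 0, 0],
  [0.038, 0.0148, 0, 0, 0, 0],
  [0.038, 0.0148, 0, 0, 0, 0],
  [0.038, 0.0148, 0, 0, 0, 0],
  [0.038, 0.0148, 0, 0, 0, 0],
  [0.038, 0.0148, 0, 0, 0, 0],
  [0.038, 0.0148, 0, 0, 0, 0],
  [0.038, 0.0148, 0, 0, 0, 0],
  [0.038, 0.0148, 0, 0, 0, 0],
  [0.038, 0.0148, 0, 0, 0, 0],
  [0.038, 0.0148, 0, 0, 0, 0],
  [0.038, 0.0148, 0, 0, 0, 0],
  [0.038, 0.0148, 0, 0, 0, 0],
  [0.038, 0.0148, 0, 0, 0, 0],
  [0.038, 0.0148, 0, 0, 0, 0],
  [0.01, 0.004, 0, 0, 0, 0],
  [0, 0, 0, 0, 0, 0],
])

```text
clock: 3.15
eef_pos: [465.9, -21.2, 231.1]
tcp_rot: [3.141, -0.001, -0.775]
contact_force: [-0.0, 0.9, -0.1]
opening: 0.003
```

arm_command([
  [0.014, 0.0046, 0.01, 0, 0, 0],
  [0.014, 0.0046, 0.03, 0, 0, 0],
  [0, 0, 0.035, 0, 0, 0],
  [0, 0, 0.035, 0, 0, 0],
  [0, 0, 0.02, 0, 0, 0],
  [0, 0, 0.008, 0, 0, 0],
  [0, 0, 0, 0, 0, 0],
  [0, 0, 0, 0, 0, 0],
])

```text
clock: 3.82
eef_pos: [479.1, -43.9, 93.9]
tcp_rot: [-3.142, 0.0, -0.773]
contact_force: [0.9, -0.7, 1.3]
opening: -0.001
```

```bash
python3 - <<'E'
from rig import r
import cv2,numpy as np
print(r.sense()['eef_pos'],r.sense()['contact_force'])
a=r.grab_frame('scene')["image"][135:305,210:410]
b=r.grab_frame('side')["image"][150:280,180:345]
w=r.grab_frame('wrist');cv2.imwrite('pics/w1.png',w["image"])
cv2.imwrite('pics/sc1.png',cv2.resize(a,None,fx=4,fy=3.5,interpolation=2));cv2.imwrite('pics/si1.png',cv2.resize(b,None,fx=4.5,fy=4.5,interpolation=2))
E
```

```text
[479.08494898 -43.91466427  93.88826881] [ 0.9029587  -0.65754581  1.3305401 ]
```

View pics/sc1.png

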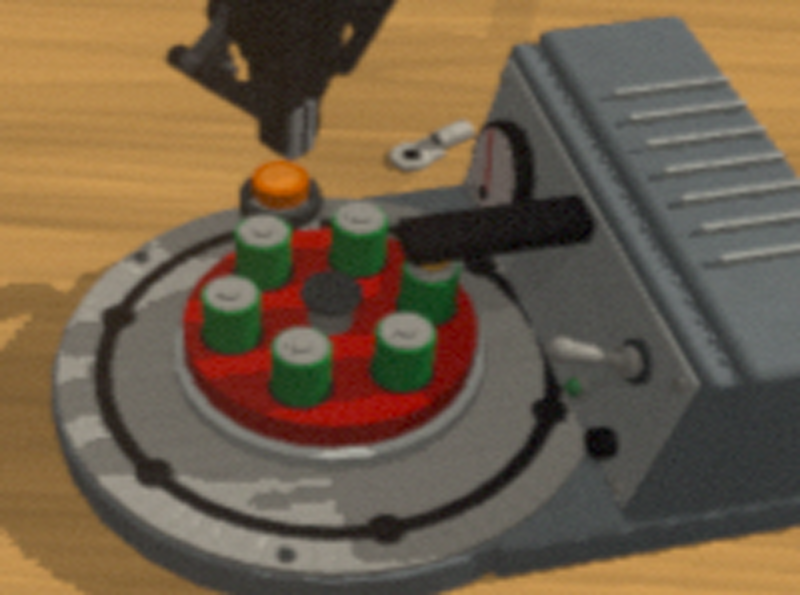

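View pics/si1.png

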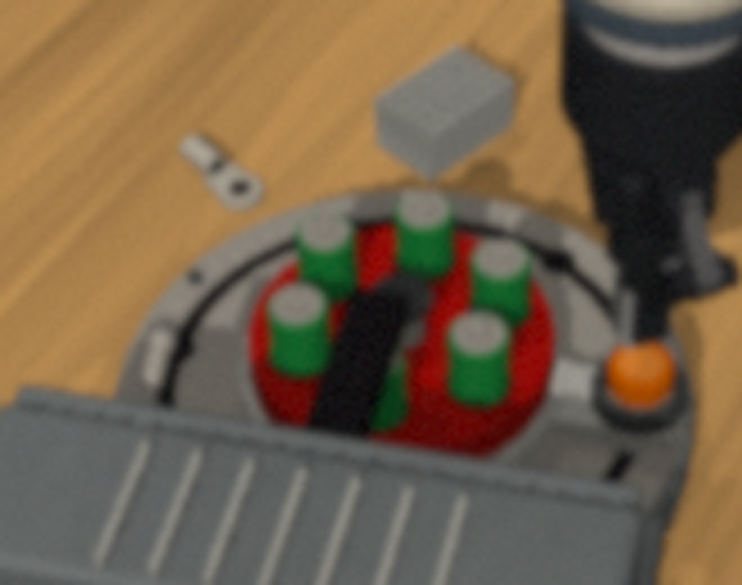

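View pics/w1.png

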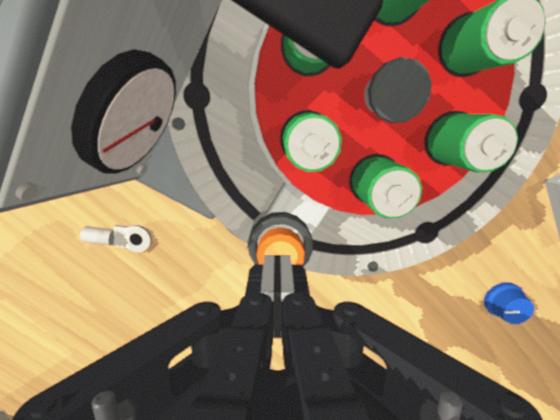

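```bash
python3 - <<'E'
from h import *
np.set_printoptions(precision=1,suppress=True)
yaw=-.773;ty=np.array([np.sin(yaw),-np.cos(yaw),0]);tx=np.array([np.cos(yaw),np.sin(yaw),0]);T=np.array([479.1,-43.9,93.9])
for c,u,v in [('scene',*S(176,60)),('side',180+725/4.5,150+285/4.5),('scene',*S(292,153)),('side',180+650/4.5,150+333/4.5)]:
    p,d=ray(c,u,v);t=((T-p)@ty)/(d@ty);X=p+d*t;print(c,X,(X-T)@tx,X[2]-T[2], plane(c,u,v,93.9))
E
```

```text
scene [525.8 -89.4 189.6] 65.21169874346666 95.71343383880102 [ 407.2 -105.3   93.9]
side [425.2   8.6 197.4] -75.23888222470651 103.49731707755515 [458.  -87.5  93.9]
scene [477.1 -42.   87.5] -2.7911526127320827 -6.370511737375438 [484.  -41.7  93.9]
side [469.9 -34.9 108.1] -12.88246116872208 14.165560563333287 [474.7 -47.3  93.9]
```

arm_command([
  [0.0028, 0.0023, 0.006, 0, 0, 0],
  [0, 0, 0.006, 0, 0, 0],
  [0, 0, 0.004, 0, 0, 0],
  [0, 0, 0, 0, 0, 0],
])

```text
clock: 4.3
eef_pos: [478.9, -48.1, 76.4]
tcp_rot: [3.141, 0.001, -0.775]
contact_force: [-0.3, -0.8, -0.5]
opening: -0.002
```

arm_command([
  [0, 0, 0.002, 0, 0, 0],
  [0, 0, 0.002, 0, 0, 0],
  [0, 0, 0.002, 0, 0, 0],
  [0, 0, 0, 0, 0, 0],
  [0, 0, 0, 0, 0, 0],
])

```text
clock: 4.72
eef_pos: [479.6, -48.1, 71.4]
tcp_rot: [3.142, -0.0, -0.775]
contact_force: [-1.6, 0.1, 4.2]
opening: -0.002
```

arm_command([
  [0, 0, 0.002, 0, 0, 0],
  [0, 0, 0.002, 0, 0, 0],
  [0, 0, 0.002, 0, 0, 0],
  [0, 0, 0.002, 0, 0, 0],
  [0, 0, 0.001, 0, 0, 0],
  [0, 0, 0, 0, 0, 0],
  [0, 0, 0, 0, 0, 0],
])

```text
clock: 5.3
eef_pos: [479.6, -48.1, 62.7]
tcp_rot: [-3.142, -0.0, -0.775]
contact_force: [-1.8, -0.1, 8.3]
opening: -0.002
```

```bash
python3 - <<'E'
from h import *
yaw=-.775;tx=np.array([np.cos(yaw),np.sin(yaw)]);ty=np.array([np.sin(yaw),-np.cos(yaw)])
c=np.array([581,-19.7]);p=lambda a:c+105.2*np.array([np.cos(np.radians(a)),np.sin(np.radians(a))])
A=195.6+np.arange(0,21)*3
for i in range(20):
    d=p(A[i+1])-p(A[i]);print(i,round(d@tx/1000,4),round(d@ty/1000,4))
print(p(255.6))
E
```

```text
0 0.0048 0.0026
1 0.005 0.0024
2 0.0051 0.0021
3 0.0052 0.0018
4 0.0053 0.0016
5 0.0054 0.0013
6 0.0054 0.001
7 0.0055 0.0007
8 0.0055 0.0004
9 0.0055 0.0001
10 0.0055 -0.0001
11 0.0055 -0.0004
12 0.0055 -0.0007
13 0.0054 -0.001
14 0.0054 -0.0013
15 0.0053 -0.0016
16 0.0052 -0.0018
17 0.0051 -0.0021
18 0.005 -0.0024
19 0.0048 -0.0026
[ 554.83782387 -121.59494855]
```

arm_command([
  [0.0024, 0.0013, 0.0005, 0, 0, 0],
  [0.0024, 0.0013, 0, 0, 0, 0],
  [0.005, 0.0024, 0, 0, 0, 0],
  [0.0051, 0.0021, 0, 0, 0, 0],
  [0.0052, 0.0018, 0, 0, 0, 0],
  [0.0053, 0.0016, 0, 0, 0, 0],
  [0, 0, 0, 0, 0, 0],
  [0, 0, 0, 0, 0, 0],
])

```text
clock: 5.97
eef_pos: [491.2, -73.9, 62.5]
tcp_rot: [-3.141, -0.002, -0.775]
contact_force: [-0.1, -0.7, 9.6]
opening: 0.003
```

```bash
cat > look.py <<'E'
import sys
from rig import r
import cv2,numpy as np
n=sys.argv[1]
s=r.sense();print(s['clock'],s['eef_pos'],s['contact_force'])
a=r.grab_frame('scene')["image"][135:305,210:410];w=r.grab_frame('wrist')
a=cv2.resize(a,(560,420),interpolation=2)
cv2.imwrite(f'pics/{n}.png',cv2.resize(np.vstack([a,w['image']]),None,fx=.71,fy=.71))
E
python3 look.py m1
```

```text
5.9667 [491.21545447 -73.8676639   62.48910634] [-0.07191324 -0.71160654  9.58621862]
```

View pics/m1.png

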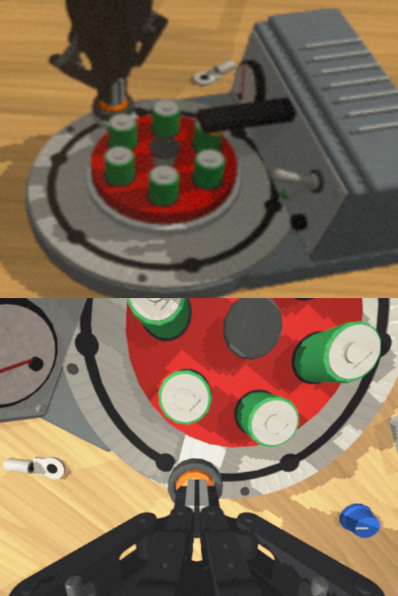

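arm_command([
  [0.0054, 0.0013, 0, 0, 0, 0],
  [0.0054, 0.001, 0, 0, 0, 0],
  [0.0055, 0.0007, 0, 0, 0, 0],
  [0.0055, 0.0004, 0, 0, 0, 0],
  [0.0055, 0.0001, 0, 0, 0, 0],
  [0.0055, -0.0001, 0, 0, 0, 0],
  [0.0055, -0.0004, 0, 0, 0, 0],
  [0.0055, -0.0007, 0, 0, 0, 0],
  [0.0054, -0.001, 0, 0, 0, 0],
  [0.0054, -0.0013, 0, 0, 0, 0],
  [0.0053, -0.0016, 0, 0, 0, 0],
  [0.0052, -0.0018, 0, 0, 0, 0],
  [0.0051, -0.0021, 0, 0, 0, 0],
  [0, 0, 0, 0, 0, 0],
  [0, 0, 0, 0, 0, 0],
])

```text
clock: 7.32
eef_pos: [545.9, -119.0, 62.8]
tcp_rot: [-3.14, -0.003, -0.775]
contact_force: [1.7, -0.2, 8.1]
opening: 0.001
```

```bash
python3 look.py m2
```

```text
7.3167 [ 545.9480297  -118.98972315   62.80742062] [ 1.72220433 -0.1707358   8.14822247]
```

View pics/m2.png

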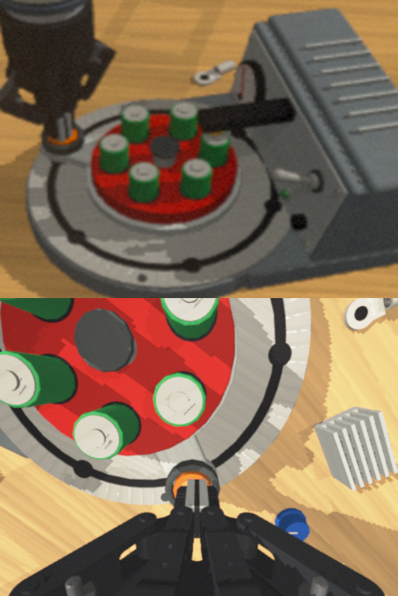

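arm_command([
  [0.003, -0.0015, 0, 0, 0, 0],
  [0.003, -0.0015, 0, 0, 0, 0],
  [0.0022, -0.0014, 0, 0, 0, 0],
  [0, 0, 0, 0, 0, 0],
  [0, 0, 0, 0, 0, 0],
])

```text
clock: 7.83
eef_pos: [554.6, -121.5, 62.8]
tcp_rot: [-3.14, -0.002, -0.775]
contact_force: [0.9, -1.3, 8.9]
opening: 0.001
```

```bash
python3 - <<'E'
from rig import r
import cv2,numpy as np
from h import *
s=r.sense();print(s['clock'],s['eef_pos'],s['contact_force'])
im=r.grab_frame('scene')["image"]
a0=cv2.imread('pics/scene0.png')
z=lambda i:cv2.resize(i[170:290,215:345],None,fx=3,fy=4.2,interpolation=2)
cv2.imwrite('pics/m3.png',np.hstack([z(a0),z(im)]))
c=np.array([581.4,-19.5]);ax=105.5
for i in (a0,im):
    hsv=cv2.cvtColor(i,cv2.COLOR_BGR2HSV)
    m=cv2.inRange(hsv,(5,170,120),(18,255,255))
    m[:150]=0;m[235:]=0;m[:,:215]=0;m[:,300:]=0
    n,l,st,ce=cv2.connectedComponentsWithStats(m)
    for k in range(1,n):
        if st[k,4]>15: print('orange',st[k],ce[k],plane('scene',*ce[k],68)[:2])
    g=cv2.inRange(hsv,(45,120,50),(80,255,255));n,l,st,ce=cv2.connectedComponentsWithStats(g)
    for k in range(1,n):
        if st[k,4]>40:
            P=plane('scene',*ce[k],88)[:2]-c;print('green',st[k,4],np.hypot(*P).round(1),(np.degrees(np.arctan2(P[1],P[0]))-ax).round(1)%360)
E
```

```text
7.8333 [ 554.58583979 -121.54927817   62.7795744 ] [ 0.88797534 -1.2785191   8.88877689]
orange [272 180  16  13 142] [280.02112676 185.45774648] [475.97111173 -47.68625352]
green 48 1064.8 57.5
green 401 1152.1 43.7
green 1663 1259.3 36.5
green 50 498.1 353.9
green 147 33.4 55.9
green 123 37.1 132.1
green 127 42.0 346.3
green 145 48.8 194.1
green 155 53.5 289.9
green 142 56.5 242.7
orange [239 212   8   8  19] [243.26315789 216.42105263] [ 562.49417076 -110.98341281]
green 409 1151.8 43.7
green 1650 1259.6 36.5
green 58 497.2 353.8
green 143 33.4 52.2
green 134 36.9 130.0
green 135 42.4 344.5
green 143 49.0 192.3
green 152 53.7 288.0
green 153 56.2 241.2
```

View pics/m3.png

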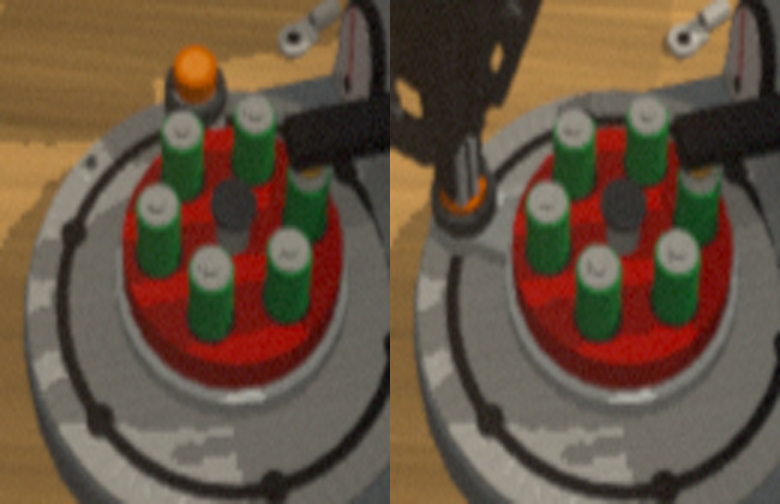

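arm_command([
  [0.0015, -0.0009, 0, 0, 0, 0],
  [0.0014, -0.0008, 0, 0, 0, 0],
  [0, 0, 0, 0, 0, 0],
  [0, 0, 0, 0, 0, 0],
])

```text
clock: 8.22
eef_pos: [557.5, -122.2, 62.7]
tcp_rot: [-3.141, -0.002, -0.775]
contact_force: [-0.0, -0.4, 8.5]
opening: -0.003
```

```bash
cat > cells.py <<'E'
from rig import r
import cv2,numpy as np
from h import *
c=np.array([581.4,-19.5]);ax=105.5
def f(i):
    hsv=cv2.cvtColor(i,cv2.COLOR_BGR2HSV);o=[]
    g=cv2.inRange(hsv,(45,120,50),(80,255,255));n,l,st,ce=cv2.connectedComponentsWithStats(g)
    for k in range(1,n):
        if st[k,4]>90:
            P=plane('scene',*ce[k],88)[:2]-c
            if np.hypot(*P)<70:o.append((np.degrees(np.arctan2(P[1],P[0]))-ax)%360)
    return np.sort(o)
s=r.sense();print(s['clock'],s['eef_pos'],s['contact_force'])
A=f(cv2.imread('pics/scene0.png'));B=f(r.grab_frame('scene')['image']);print((B-A).round(1),(B-A).mean())
E
python3 cells.py
```

```text
8.2167 [ 557.51208511 -122.22810858   62.69665507] [-0.04491913 -0.41081007  8.4858902 ]
[-0.7 -0.2 -0.6 -0.5 -0.2 -0.2] -0.4314992801650798
```

arm_command([
  [0.0006, -0.0004, 0, 0, 0, 0],
  [0, 0, 0, 0, 0, 0],
  [0, 0, -0.002, 0, 0, 0],
  [0, 0, -0.002, 0, 0, 0],
  [0, 0, -0.002, 0, 0, 0],
  [0, 0, -0.002, 0, 0, 0],
  [0, 0, 0, 0, 0, 0],
])

```text
clock: 8.85
eef_pos: [558.0, -122.3, 70.7]
tcp_rot: [-3.141, -0.002, -0.775]
contact_force: [-1.2, -1.3, 4.8]
opening: 0.003
```

arm_command([
  [0, 0, -0.004, 0, 0, 0],
  [0, 0, -0.01, 0, 0, 0],
  [0, 0, -0.02, 0, 0, 0],
  [0, 0, -0.03, 0, 0, 0],
  [0, 0, -0.03, 0, 0, 0],
  [0, 0, -0.02, 0, 0, 0],
  [0, 0, 0, 0, 0, 0],
])

```text
clock: 9.43
eef_pos: [559.6, -122.5, 188.9]
tcp_rot: [-3.138, -0.006, -0.775]
contact_force: [1.0, -0.5, 1.5]
opening: -0.002
```

```bash
python3 cells.py; python3 - <<'E'
from rig import r
import cv2,numpy as np
from h import *
fs={n:r.grab_frame(n) for n in ('scene','side','wrist')}
z=lambda i:cv2.resize(i,(380,285),interpolation=2)
cv2.imwrite('pics/m4.png',np.hstack([z(fs['scene']['image'][150:270,215:375]),z(fs['wrist']['image'])]))
cv2.imwrite('pics/m4s.png',cv2.resize(fs['side']['image'][180:290,200:345],None,fx=5,fy=5,interpolation=2))
for n in('scene','side'):
  for i in (cv2.imread(f'pics/{n}0.png'),fs[n]['image']):
    hsv=cv2.cvtColor(i,cv2.COLOR_BGR2HSV);m=cv2.inRange(hsv,(5,170,120),(18,255,255))
    k,l,st,ce=cv2.connectedComponentsWithStats(m[150:260,200:345])
    print(n,[(st[j],(ce[j]+[200,150]).round(1),plane(n,*(ce[j]+[200,150]),68)[:2].round(1)) for j in range(1,k) if st[j,4]>30])
E
```

```text
9.4333 [ 559.55276608 -122.54455323  188.8665527 ] [ 0.96443215 -0.45108402  1.54902621]
[-0.4 -0.1 -0.4 -0.3  0.1 -0.3] -0.2497737672715298
scene [(array([ 72,  30,  16,  13, 142], dtype=int32), array([280. , 185.5]), array([476. , -47.7]))]
scene [(array([ 30,  56,  16,  14, 167], dtype=int32), array([238.2, 212. ]), array([ 552.2, -121.7]))]
side [(array([115,  76,  15,  14, 170], dtype=int32), array([322. , 232.5]), array([478.5, -47.5]))]
side [(array([ 97,  40,  15,  14, 156], dtype=int32), array([304.2, 195.9]), array([ 553.3, -122.3]))]
```

View pics/m4.png

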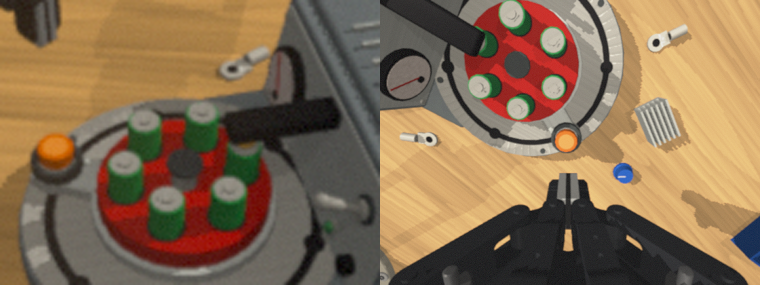

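View pics/m4s.png

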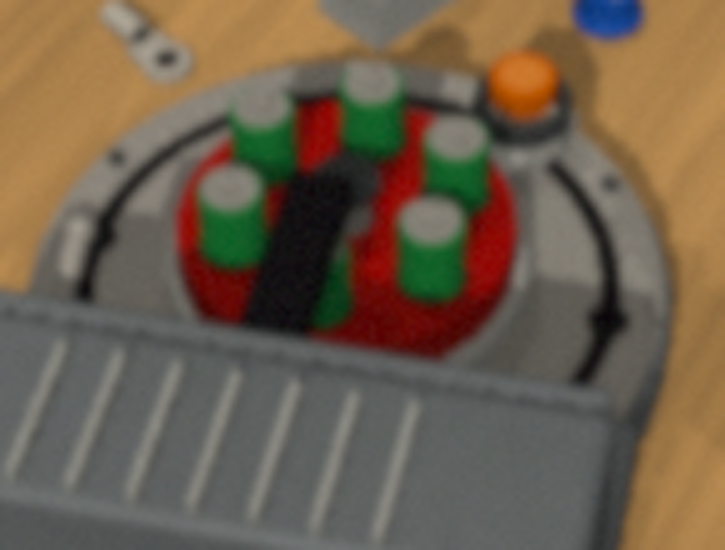

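arm_command([
  [-0.0063, -0.0159, -0.01, 0, 0, 0],
  [-0.0127, -0.0319, 0, 0, 0, 0],
  [-0.0127, -0.0319, 0, 0, 0, 0],
  [-0.0127, -0.0319, 0, 0, 0, 0],
  [-0.0127, -0.0319, 0, 0, 0, 0],
  [-0.0127, -0.0319, 0, 0, 0, 0],
  [-0.0063, -0.0159, 0, 0, 0, 0],
  [0, 0, 0.02, 0, 0, 0],
  [0, 0, 0.025, 0, 0, 0],
  [0, 0, 0.01, 0, 0, 0],
  [0, 0, 0, 0, 0, 0],
  [0, 0, 0, 0, 0, 0],
])

```text
clock: 10.63
eef_pos: [635.9, 67.3, 138.0]
tcp_rot: [3.14, 0.002, -0.775]
contact_force: [-0.3, 0.5, 0.7]
opening: 0.002
```

```bash
python3 look.py t1
```

```text
10.6333 [635.93988846  67.32475321 137.97278365] [-0.29337589  0.45534074  0.68680003]
```

View pics/t1.png

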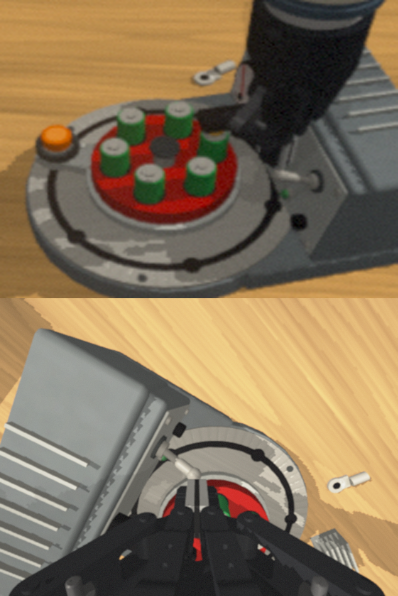

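```bash
python3 - <<'E'
from rig import r
from h import *
import cv2
w=r.grab_frame('wrist');cv2.imwrite('pics/t2.png',cv2.resize(w['image'][180:320,180:380],None,fx=4,fy=4,interpolation=2))
np.save('w.npy',np.r_[w['fx'],w['cx'],w['cy'],w['xyz'],w['orientation']])
E
```

```text
(no output)
```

View pics/t2.png

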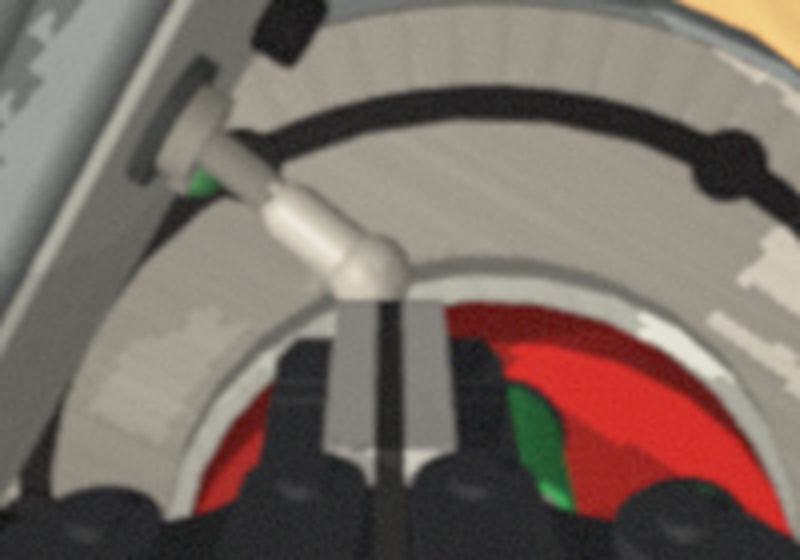

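```bash
python3 - <<'E'
from h import *
f,cx,cy,*q=np.load('w.npy');p=np.array(q[:3]);o=q[3:]
def pl(u,v,z):
    u=180+u/4;v=180+v/4;d=R.from_euler('xyz',o).apply([(u-cx)/f,(v-cy)/f,1]);return p+d*(z-p[2])/d[2]
T=np.array([635.94,67.32]);yaw=-.775;tx=np.array([np.cos(yaw),np.sin(yaw)]);ty=np.array([np.sin(yaw),-np.cos(yaw)])
for n,a in dict(tip=(372,265,122.4),fingerEdge=(390,300,138)).items():
    X=pl(*a);print(n,X,(X[:2]-T)@tx,(X[:2]-T)@ty)
E
```

```text
tip [640.31486521  72.69927353 122.4       ] -0.6384684370379876 -6.904229669132757
fingerEdge [643.65414783  72.485474   138.        ] 1.8967842782551496 -9.088036520491011
```

arm_command([
  [0, -0.003, 0.002, 0, 0, 0],
  [0, 0, 0.003, 0, 0, 0],
  [0, 0, 0.003, 0, 0, 0],
  [0, 0, 0.003, 0, 0, 0],
  [0, 0, 0.003, 0, 0, 0],
  [0, 0, 0.003, 0, 0, 0],
  [0, 0, 0, 0, 0, 0],
])

```text
clock: 11.37
eef_pos: [638.8, 69.8, 121.6]
tcp_rot: [-3.142, -0.0, -0.775]
contact_force: [0.3, -0.6, 0.8]
opening: -0.001
```

arm_command([
  [0, 0, 0.003, 0, 0, 0],
  [0, 0, 0.003, 0, 0, 0],
  [0, 0, 0.003, 0, 0, 0],
  [0, 0, 0.003, 0, 0, 0],
  [0, 0, 0, 0, 0, 0],
  [0, 0, 0, 0, 0, 0],
])

```text
clock: 11.87
eef_pos: [638.5, 70.0, 109.3]
tcp_rot: [3.141, 0.001, -0.775]
contact_force: [0.2, 0.2, 0.8]
opening: -0.002
```

```bash
python3 look.py t3
```

```text
11.8667 [638.49097934  70.01649718 109.32931921] [0.21052993 0.19501412 0.75012536]
```

View pics/t3.png

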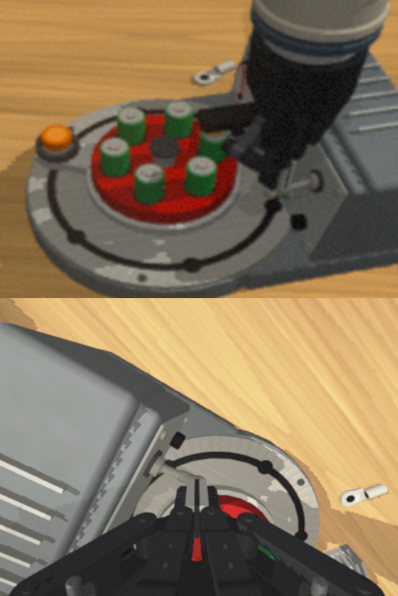

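arm_command([
  [0, 0, -0.005, 0, 0, 0],
  [0, 0, -0.02, 0, 0, 0],
  [0, 0, -0.03, 0, 0, 0],
  [0, 0, -0.03, 0, 0, 0],
  [0, 0.02, -0.03, 0, 0, 0],
  [0, 0.03, -0.02, 0, 0, 0],
  [0, 0.03, 0, 0, 0, 0],
  [0, 0.03, 0, 0, 0, 0],
  [0, 0.02, 0, 0, 0, 0],
  [0, 0, 0, 0, 0, 0],
  [0, 0, 0, 0, 0, 0],
])

```text
clock: 12.88
eef_pos: [547.6, -23.5, 245.7]
tcp_rot: [-3.141, -0.001, -0.777]
contact_force: [0.7, -0.3, -0.3]
opening: 0.001
```

```bash
python3 cells.py; python3 - <<'E'
from rig import r
import cv2,numpy as np
i=r.grab_frame('scene')['image'];j=r.grab_frame('side')['image']
a0=cv2.imread('pics/scene0.png')
z=lambda i:cv2.resize(i[150:270,300:420],(390,390),interpolation=2)
cv2.imwrite('pics/f1.png',np.hstack([z(a0),z(i)]))
cv2.imwrite('pics/f2.png',np.vstack([cv2.resize(np.hstack([a0,i]),(790,296)),cv2.resize(np.hstack([cv2.imread('pics/side0.png'),j]),(790,296))]))
E
```

```text
12.8833 [547.62417072 -23.48589692 245.72104152] [ 0.70774373 -0.28949707 -0.25758033]
[-1.  -0.1 -0.7 -0.4  0.  -0. ] -0.37322516111280873
```

View pics/f1.png

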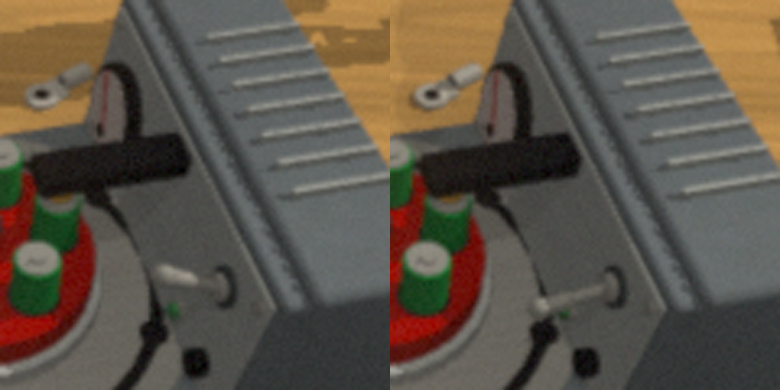

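View pics/f2.png

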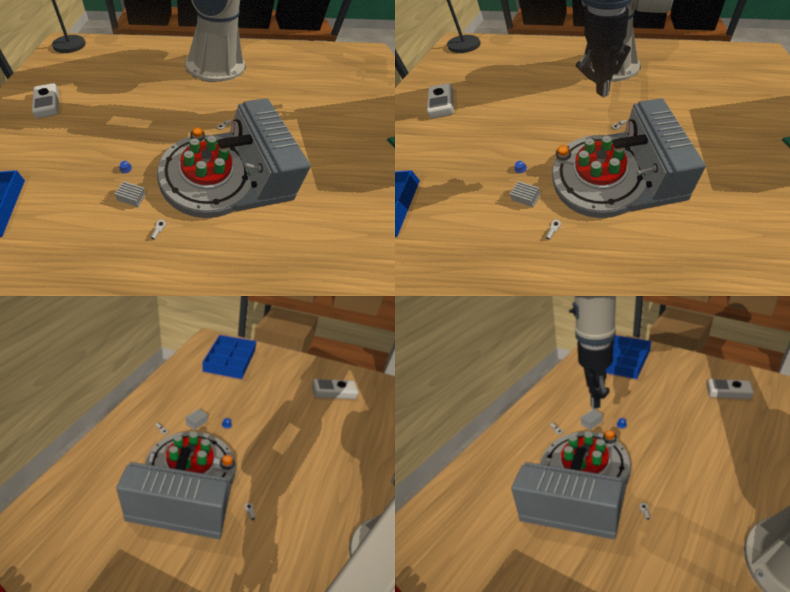

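```bash
python3 - <<'E'
from h import *
X=plane('scene',346.2,243.8,97.3);print(X,'expect 640,69.3')
from rig import r
print(r.sign_off())
E
```

```text
[638.23506065  69.62968093  97.3       ] expect 640,69.3
the job is handed in; nothing more can be done
None
```

The job is done and handed in at about 13 s of the 42 s allowed. The carousel is one hole counter-clockwise with the plunger up in that hole, and the toggle is fully down.

**Carousel:** With the fingers shut I pressed the plunger about 10 mm in (8–10 N). I then dragged it round its 105 mm arc and let it up.
- The first stop was about 1.8° short by the cells, so I corrected it before releasing.
- On release the cap followed the fingertip up, still pushing 4.8 N at 70.7 mm. Let up between holes, the cap would have stopped at about 65 mm.
- Both cameras put the cap within a few mm of the next hole.

**Toggle:** I pressed it from above and it snapped over. In the last picture its tip is at (638, 70) at on height, against (640, 69) expected.

**Other checks:**
- The heat sink, knob and both lugs look unmoved in the before and after pictures.
- The arm ended clear, at 246 mm height and touching nothing.
- The two cameras disagreed by about 3 mm on fixed points.
- The cell angles still read 0.2–0.4° short of 60° at the end. That is about the lock's 0.3° of play and within how well I could measure it.

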